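Snap a herb display panel onto its counter foot

ROBOT

A 7-joint arm with a two-finger parallel gripper is mounted at the origin on the work surface. World frame = base frame: x ahead of the robot, y to its left, z up, the work surface at z = 0. Lengths are in mm, angles in rad, forces in N, time in s.
With the tool pointing down it reaches from about 425 to 800 mm from the base axis. Payload 8.3 kg.
Tool frame: the origin (TCP) lies midway between the tips of the shut fingers; the grasp point (between the pads) lies 19 mm behind it; y points along the fingers, x is the direction in which the jaws open and shut, and the axes are right-handed (so a half turn about y gives the same grasp; the last joint's range is limited). The gripper opens to 85 mm and grips with 20 to 120 N. Pads are 22 mm wide; open, the fingers measure 114 mm over their backs; the gripper's body (76 mm by 85 mm) begins 54 mm behind the grasp point. The pads swing forward as they close: fully open they stand 13 mm farther back than shut.
Start: joints at [-1.208, 0.383, 0.016, 1.37, -0.006, 1.388, -0.046], TCP at [258.104, 569.197, 231.279] pointing down, gripper open.
Joint ranges: [-2.95, 2.95], [-0.25, 2.06], [-1.52, 1.56], [0.18, 2.33], [-1.44, 4.58], [0.02, 2.06], [-3.01, 3.01]. Speed limits (rad/s): [2.39, 2.39, 3.01, 3.01, 3.14, 3.14, 3.14].

INTERFACE

Orientations are given as [roll, pitch, yaw] about the fixed x, y, z axes, in that order (R = Rz(yaw) Ry(pitch) Rx(roll)).
In Python, from station import sense, camera, camera_model, ctrl, search_frame, trace, spot_point gives the robot as it stands.
- The arm moves only by the shell command python3 -m jog 'ROWS' [OPENING]. ROWS is JSON, a list of rows, each an object of numbers: "x", "y", "z": the shift along the tool's x, y, z in m; "rx", "ry", "rz": the turn, a rotation vector about the tool's x, y, z in rad. A call has 1 to 5 rows; each row shifts and turns the commanded pose from where the row before left it, along the tool's axes as they then stand; what a row does not reach is not made up. A row lasts 1/8 s, in which the tool goes at most 62.5 mm and 10.7 degrees, less where a joint would pass 70% of its speed; a pose out of reach is approached as far as the arm can. A call is refused whole if a number of a shift passes 0.0625 or a number of a turn 0.188, either way. A call with a gripper value outside its range is refused whole. OPENING is the finger opening in m, from 0 to 0.0854, set as the call begins (- or left out, the last holds). The fingers move at their own pace and stop on an object; the grip force is fixed at half the most. Time passes only in rows, so rows that do not move let the fingers close. It gives the time, the measured TCP pose, the force and the opening at its end, in the units of the state.
- sense(): the state, without advancing time (a new reading comes with each control period).
- camera(name): name is "side" or "top" or "wrist"; returns the picture (420x560x3 uint8, red, green, blue); there is no depth.
- camera_model(name): a dict with "K" (3x3 intrinsics, pixels), "rvec" (rotation vector, rad) and "tvec" (3), from world to camera coordinates, as OpenCV has them. Camera axes: x right, y down, z forward; pixel columns grow to the right and rows downward; lengths in mm; the calibration is good to about 2 mm. A picture is of the moment at which its call begins: read the wrist's pose just before it. camera_model takes no time and is no camera call; for the wrist camera it gives the pose at the moment of the call.
- ctrl.sign_off(): hands the job in, once; it reports no verdict.
Trained networks look in the newest picture that a camera, given by its name, has taken for a name from the list of things; names that differ only in an ending like _2 or _b are one class to them, and where a whole thing is asked for, a point or a joint stands for the part that bears it (a point fixed in the world has none). Each returns a list of dicts, best first, with "conf" (0 to 1); they miss things now and then, are a little off and sometimes report something else, mostly with a low value. They report only what shows in the picture. A call takes as long as a camera call. They do not tell look-alikes from the thing itself.
- search_frame(camera, thing): "location" ([x, y, z] in mm, in the coordinates of the camera as it stood for that picture, good to about 4 mm: the middle of the surface that is visible of it).
- trace(camera, thing): "mask" (420x560 bool, what is visible of it).
- spot_point(camera, thing): "location" ([x, y, z] in mm, in the coordinates of the camera as it stood for that picture, good to about 4 mm: a listed point, or the origin of a listed thing).
The state is a dict: "t": time; "qpos": joint angles; "joint_vel": joint speeds; "joint_efforts": joint torques, N m; "position": TCP position; "tool_rot": TCP orientation; "ft_force": force on the tool from outside, world axes, zero at the start; "moment": the same for the moment, N m; "opening": finger opening in mm.
Only numpy, scipy, OpenCV 4.12 (cv2) and the standard library are available. Lean on these libraries where they do the work, as an engineer would, in place of code of your own. Each camera call takes 0.05 s, during which the arm holds its last target. There are 200 camera calls.

TASK

Draw the tall display panel, the one with the black snap cap under it, straight up out of the wooden rack by its top edge, and set its cap over the stud of the steel display foot, panel in line with the foot (either face forward). Press straight down until the cap clicks over the stud, and keep pressing after the click until the rubber cushion under the cap is squeezed down as far as it goes; finish while still holding the panel there, pressed hard down on its cushion, without letting go. Leave the two short panels in the rack and do not disturb the other things on the counter.

Things in the scene. Friction and masses are not known exactly. Their poses are not given: they have to be found in the camera images.
- panel_centre (a point): Centre of the plate of the tall display panel: grey plastic, 8 mm thick (its x), 90 mm wide (y), 100 mm high (z, up), a printed herb sheet on both faces. The plate reaches 50 mm above and below this point. A black snap cap, 24 (x) by 50 (y) by 40 mm high, is fixed under it, mouth 90 mm below this point. About 0.12 kg. Starts in one of the rack's three slots.
- cap_mouth (a point): Centre of the open mouth (lowest point) of the black cap under the tall panel, axes as the panel's. The cavity is 36 mm deep, 16 mm wide (x); along y the mouth is 39 mm wide, narrows to 32 mm at an inner lip 6 mm up, then widens to 41 mm. The cap is the same either way round (turned half a turn).
- rack: Fixed wooden rack, origin under its centre on the counter: 160 mm (x) by 106 mm (y), two cheeks 92 mm high with grooves 11 mm wide at x = -50, 0, +50 mm. Plates stand across it (along its y), side edges in the grooves, lower edges 50 mm above the counter; the tall panel's top is at 150 mm, the short ones' at 105 mm. The tall panel and its cap are clear of all after 90 mm of lift.
- foot: Fixed display foot, origin under its centre on the counter: steel plate 80 mm (x) by 110 mm (y) by 14 mm with an upright stud in the middle. The panel's width goes along the foot's y. Height of the cap's mouth above the counter: 31 mm where the stud's rollers begin to resist, about 26 mm at the click, 23 mm where it meets the cushion, 16 mm fully pressed down.
- stud_top (a point): Top of the foot's stud, 48 mm above the counter. The stud is 12 mm (x) by 28 mm (y); its nose is rounded, 6 mm radius. From each y end a sprung roller sticks out 5 mm, centred 30.5 mm above the counter; the cap's lips must push both in, which takes some 6 to 12 N, then they snap out above the lips: the click.
- cushion (a joint): How far the black rubber cushion round the foot's stud (34 by 62 mm, top 23 mm above the counter when free) is squeezed down, m: 0 free, 0.007 as far as it goes. It springs back with 2 N per mm, 14 N when fully squeezed. The click alone leaves it below 0.0035.
- blank_a_centre (a point): Centre of a short plain panel in the rack, 8 by 90 by 55 mm high, no cap; stays.
- blank_b_centre (a point): Centre of the other short plain panel in the rack, the same size; stays.
- jar: Bystander: small jar with a white lid, 48 mm across, 65 mm high, between rack and foot. Origin under its centre.
- weight: Bystander: brass weight, 36 mm across, 50 mm high, between rack and foot. Origin under its centre.
- bottle: Bystander: amber bottle, 42 mm across, 100 mm high. Origin under its centre.
- carton: Bystander: tea carton 50 by 70 by 105 mm high. Origin under its centre.
- bag: Bystander: filled kraft paper bag 60 by 90 by 172 mm high. Origin under its centre.
- mortar: Bystander: white mortar bowl, 90 mm across, 60 mm high. Origin under its centre.
- panel: The tall panel as a whole (plate and cap); its origin is the cap_mouth point.
Not all that is in view belongs to the job. Leave any purple look-alike of the rack alone.

How it is judged (in metres and radians):
On the way, in this order (a step that is already met when the one before it is completed fails the run):
1. the tall panel is drawn up out of the rack, touching nothing of it (z of cap_mouth in the frame of rack above 0.06 m and not (contact force between panel and rack above 0.05 N) and contact force between the fingers and panel above 0.5 N and angle between panel_centre's own z axis and vertical below 0.3 rad), for 0.1 s.
2. the cap has clicked over the stud (x of cap_mouth in the frame of foot between -0.005 and 0.005 m and y of cap_mouth in the frame of foot between -0.005 and 0.005 m and z of cap_mouth in the frame of foot below 0.0235 m), for 0.05 s.
At the end, for the whole second after the job is handed in: The cap sits over the foot's stud within 5 mm, clicked and pressed at least 4 mm into its 7 mm cushion (8 N or more), the panel upright within 0.1 rad and in line with the foot within 0.15 rad, the fingers still on the panel, and both short panels still in their slots (moved under 15 mm) (x of cap_mouth in the frame of foot between -0.005 and 0.005 m and y of cap_mouth in the frame of foot between -0.005 and 0.005 m and z of cap_mouth in the frame of foot below 0.02 m and value of joint cushion above 0.004 m and angle between panel_centre's own z axis and vertical below 0.1 rad and angle between the x axis of panel_centre and the x axis of foot, either way round below 0.15 rad and contact force between the fingers and panel above 2 N and distance of each of blank_a_centre, blank_b_centre from where it was at the start of the episode below 0.015 m); the arm keeps its last pose, push and grip.
It fails at once if another thing on the counter is disturbed (moved over 30 mm) (distance of any of jar, bottle, carton, bag, mortar, weight from where it was at the start of the episode above 0.03 m).
It fails at once if a short panel is pulled up out of the rack (moved over 30 mm) (distance of any of blank_a_centre, blank_b_centre from where it was at the start of the episode above 0.03 m).
It also fails if it takes over 48 s, if anything falls off the work surface, if the arm or the gripper's body presses on something with over 40 N, if the wrist force passes 120 N, or if a joint passes its speed limit or range.

## Working session

There is one attempt and no reset: what is moved stays moved. The work goes in short steps, Python scripts to look and compute and a shell command to move; the robot and the scene stay as the last step left them, time stands still between calls to the robot, and variables do not carry over. Pictures are saved under pics/ and viewed, about 8 in all and at most 12, crops included, and the job is handed in when it is done.

```bash
mkdir -p pics; cat > h.py <<'E'
import numpy as np,cv2
from station import *
def w(cam,p):
    m=camera_model(cam);R=cv2.Rodrigues(np.array(m["rvec"],float))[0]
    return R.T@(np.array(p,float)-np.array(m["tvec"],float).ravel())
def px(cam,P):
    m=camera_model(cam);return cv2.projectPoints(np.array([P],float),np.array(m["rvec"],float),np.array(m["tvec"],float),np.array(m["K"],float),None)[0].ravel()
def save(im,n): cv2.imwrite("pics/"+n,im[:,:,::-1])
E
python3 - <<'E'
from h import *
s=sense();print(s)
ims=[]
for c in("side","top"):
    im=camera(c);save(im,c+"0.png")
    for t in("panel_centre","cap_mouth","rack","foot","stud_top","blank_a_centre","jar","weight","bottle","carton","bag","mortar"):
        for d in spot_point(c,t)[:3]:
            P=w(c,d["location"]);print(c,t,round(d["conf"],2),P.round(0),px(c,P).round(0))
E
```

```text
{'t': 0.0, 'qpos': array([-1.2078796 ,  0.38425716,  0.01637676,  1.37118594, -0.00632341,
        1.38821591, -0.04652394]), 'joint_vel': array([ 0.00067681,  0.00095195, -0.00063847,  0.00029385, -0.00039436,
        0.00073768, -0.00048518]), 'joint_efforts': array([-7.88496218e-04, -6.27578616e+01,  8.43874253e-01, -3.71824944e+01,
        1.65272551e-02,  1.39101490e-02, -3.14599674e-05]), 'position': array([257.91168503, 568.72918474, 230.25266031]), 'tool_rot': array([-1.57081313,  0.00201764,  1.14501234]), 'ft_force': array([ 0.03849934,  0.54097181, -0.86258131]), 'moment': array([ 0.02099218, -0.04662936,  0.01709006]), 'opening': 85.20121131194414}
side panel_centre 0.92 [ 533. -245.   99.] [343. 265.]
side panel_centre 0.62 [ 622. -423.   -1.] [419. 338.]
side cap_mouth 0.66 [465.  -3.   1.] [267. 232.]
side cap_mouth 0.46 [ 486. -235.   81.] [321. 275.]
side rack 0.97 [ 534. -245.    5.] [339. 289.]
side rack 0.71 [ 307. -168.   -2.] [237. 304.]
side rack 0.3 [538. 241.  47.] [254. 161.]
side foot 0.71 [536. 244.  -2.] [254. 173.]
side stud_top 0.9 [539. 242.  48.] [254
[... 386 characters left out ...]
.]
top panel_centre 0.9 [ 536. -245.  101.] [358. 200.]
top panel_centre 0.35 [601. 451.  -1.] [139. 189.]
top cap_mouth 0.83 [ 539. -245.   11.] [352. 203.]
top rack 0.76 [ 538. -247.    2.] [352. 203.]
top rack 0.62 [ 314. -166.   -1.] [330. 273.]
top foot 0.56 [535. 238.   3.] [204. 207.]
top blank_a_centre 0.74 [ 536. -249.   11.] [353. 204.]
top blank_a_centre 0.46 [ 584. -257.   78.] [360. 186.]
top jar 0.65 [472.  -4.   1.] [278. 225.]
top jar 0.6 [535. 234.   3.] [205. 207.]
top jar 0.5 [605. 447.  -2.] [140. 187.]
top weight 0.4 [575. -18.   0.] [282. 194.]
top bottle 0.6 [718. -24.   0.] [283. 151.]
top bag 0.92 [603. 446.  -3.] [141. 188.]
top bag 0.37 [576. -21.  -1.] [283. 193.]
```

```bash
python3 - <<'E'
import cv2,numpy as np
a=cv2.imread("pics/side0.png");b=cv2.imread("pics/top0.png")
A=cv2.resize(a[215:335,280:420],None,fx=2.85,fy=2.85,interpolation=3);B=cv2.resize(b[150:270,295:435],None,fx=2.85,fy=2.85,interpolation=3)
cv2.imwrite("pics/rack.png",np.hstack([A,B]))
A=cv2.resize(a,(400,300));B=cv2.resize(b,(400,300))
C=cv2.resize(a[120:210,200:320],(400,300),interpolation=3);D=cv2.resize(b[160:250,145:265],(400,300),interpolation=3)
cv2.imwrite("pics/all.png",np.vstack([np.hstack([A,B]),np.hstack([C,D])]))
E
```

```text
(no output)
```

View pics/rack.png

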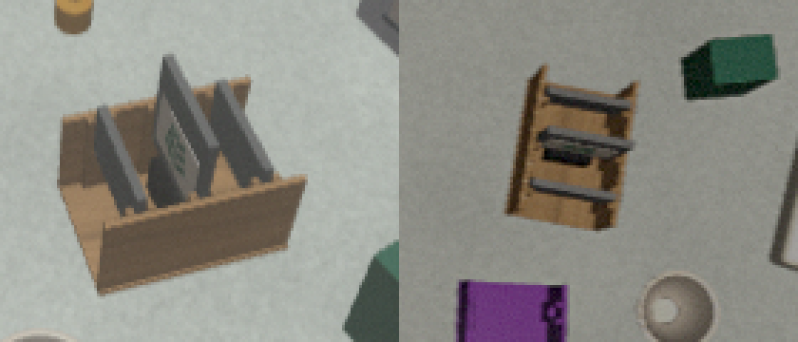

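View pics/all.png

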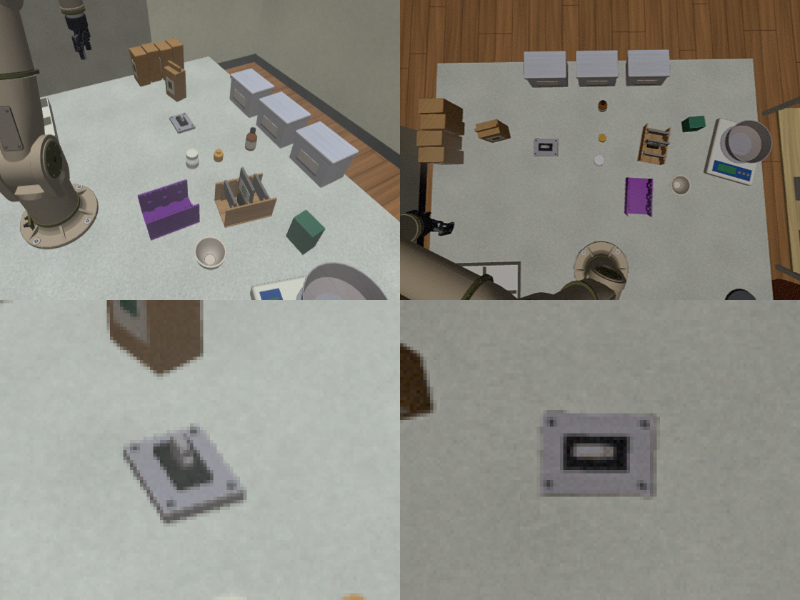

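Three racks or look-alikes show. The wooden rack is at side (339,289) / top (352,203). The purple look-alike is at side (237,304) / top (330,273). The network's "rack" at (254,161) is really the foot. The task's rack is the wooden one. The crop shows the tall panel in its middle slot, with the printed sheet and the black cap below it, and short plain plates on either side. The foot is at side (254,173) / top (204,207), nearly square to the world axes.

```bash
cat >> h.py <<'E'
import json,sys
from scipy.spatial.transform import Rotation as Ro
def plan(target,rpy,n,start=None):
    s=sense();p0=np.array(s["position"]);R0=Ro.from_euler("xyz",s["tool_rot"]);Rt=Ro.from_euler("xyz",rpy)
    rv=(R0.inv()*Rt).as_rotvec()/n; d=(np.array(target,float)-p0)/n; R=R0; rows=[]
    for i in range(n):
        v=R.inv().apply(d)/1000; k=dict(zip("xyz",v.round(4)));k.update(zip(("rx","ry","rz"),rv.round(4)))
        rows.append({a:float(b) for a,b in k.items() if abs(b)>=0.0005}); R=R*Ro.from_rotvec(rv)
    for i in range(0,n,5): print(json.dumps(rows[i:i+5]))
E
python3 - <<'E'
from h import *
plan([520,240,310],[-np.pi/2,0,0],9)
m=camera_model("wrist");s=sense()
R=Ro.from_rotvec(np.array(m["rvec"]).ravel());print("cam pos",R.inv().apply(-np.array(m["tvec"]).ravel()),"axis",R.as_matrix()[2],s["position"])
E
```

```text
[{"x": -0.0213, "y": -0.0087, "z": -0.0416, "ry": 0.1272}, {"x": -0.0158, "y": -0.0087, "z": -0.044, "ry": 0.1272}, {"x": -0.0101, "y": -0.0087, "z": -0.0456, "ry": 0.1272}, {"x": -0.0043, "y": -0.0087, "z": -0.0465, "ry": 0.1272}, {"x": 0.0017, "y": -0.0087, "z": -0.0467, "ry": 0.1272}]
[{"x": 0.0076, "y": -0.0087, "z": -0.0461, "ry": 0.1272}, {"x": 0.0134, "y": -0.0087, "z": -0.0448, "ry": 0.1272}, {"x": 0.019, "y": -0.0087, "z": -0.0427, "ry": 0.1272}, {"x": 0.0242, "y": -0.0087, "z": -0.04, "ry": 0.1272}]
cam pos [193.60166153 599.04051145 373.19444399] axis [ 0.24905956 -0.11240259 -0.96194334] [258.13264914 569.18051476 231.31473343]
```

```bash
python3 -m jog '[{"x":-0.021,"y":-0.009,"z":-0.042,"ry":0.127},{"x":-0.016,"y":-0.009,"z":-0.044,"ry":0.127},{"x":-0.010,"y":-0.009,"z":-0.046,"ry":0.127},{"x":-0.004,"y":-0.009,"z":-0.046,"ry":0.127},{"x":0.002,"y":-0.009,"z":-0.047,"ry":0.127}]'
python3 -m jog '[{"x":0.008,"y":-0.009,"z":-0.046,"ry":0.127},{"x":0.013,"y":-0.009,"z":-0.045,"ry":0.127},{"x":0.019,"y":-0.009,"z":-0.043,"ry":0.127},{"x":0.024,"y":-0.009,"z":-0.040,"ry":0.127},{}]'
python3 - <<'E'
from h import *
im=camera("wrist");save(im,"w_foot.png")
for t in("foot","stud_top"):
    for d in spot_point("wrist",t)[:3]:
        P=w("wrist",d["location"]);print(t,round(d["conf"],2),P.round(1),px("wrist",P).round(0))
for d in trace("wrist","foot")[:2]:
    print(d["conf"],d["mask"].sum(),np.argwhere(d["mask"]).mean(0))
plan([515,-245,330],[-np.pi/2,0,-.15],10)
E
```

```text
[{"x": -0.0635, "y": -0.0099, "z": -0.057, "ry": 0.1295}, {"x": -0.0556, "y": -0.0099, "z": -0.0647, "ry": 0.1295}, {"x": -0.0468, "y": -0.0099, "z": -0.0714, "ry": 0.1295}, {"x": -0.0372, "y": -0.0099, "z": -0.0768, "ry": 0.1295}, {"x": -0.027, "y": -0.0099, "z": -0.081, "ry": 0.1295}]
[{"x": -0.0163, "y": -0.0099, "z": -0.0838, "ry": 0.1295}, {"x": -0.0053, "y": -0.0099, "z": -0.0852, "ry": 0.1295}, {"x": 0.0057, "y": -0.0099, "z": -0.0852, "ry": 0.1295}, {"x": 0.0167, "y": -0.0099, "z": -0.0837, "ry": 0.1295}, {"x": 0.0273, "y": -0.0099, "z": -0.0809, "ry": 0.1295}]$[0]: bad value
$[0]: bad value
```

View pics/w_foot.png

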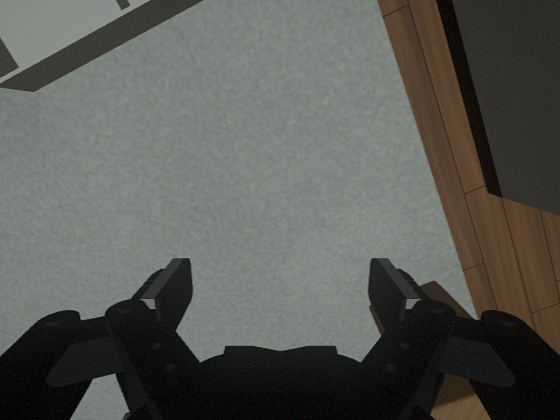

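The rows were refused and the arm did not move, so this view shows only bare counter. I'll give all six numbers per row.

```bash
python3 -m jog '[{"x":-0.021,"y":-0.009,"z":-0.042,"rx":0,"ry":0.127,"rz":0},{"x":-0.016,"y":-0.009,"z":-0.044,"rx":0,"ry":0.127,"rz":0},{"x":-0.010,"y":-0.009,"z":-0.046,"rx":0,"ry":0.127,"rz":0},{"x":-0.004,"y":-0.009,"z":-0.046,"rx":0,"ry":0.127,"rz":0},{"x":0.002,"y":-0.009,"z":-0.047,"rx":0,"ry":0.127,"rz":0}]' && 
python3 -m jog '[{"x":0.008,"y":-0.009,"z":-0.046,"rx":0,"ry":0.127,"rz":0},{"x":0.013,"y":-0.009,"z":-0.045,"rx":0,"ry":0.127,"rz":0},{"x":0.019,"y":-0.009,"z":-0.043,"rx":0,"ry":0.127,"rz":0},{"x":0.024,"y":-0.009,"z":-0.040,"rx":0,"ry":0.127,"rz":0},{"x":0,"y":0,"z":0,"rx":0,"ry":0,"rz":0}]'
sed -i 's/ if abs(b)>=0.0005//' h.py
python3 - <<'E'
from h import *
im=camera("wrist");save(im,"w_foot2.png")
for t in("foot","stud_top"):
    for d in spot_point("wrist",t)[:3]:
        P=w("wrist",d["location"]);print(t,round(d["conf"],2),P.round(1),px("wrist",P).round(0))
plan([500,-245,310],[-np.pi/2,0,-.15],10)
E
```

```text
t: 2.12
position: [405.5, 385.5, 276.8]
tool_rot: [-1.57, -0.0, 0.506]
ft_force: [0.9, 0.3, -0.4]
opening: 85.3
t: 2.75
position: [524.0, 235.6, 313.3]
tool_rot: [-1.572, -0.003, -0.007]
ft_force: [-0.6, 0.3, -0.2]
opening: 85.4
foot 0.64 [ 5.340e+02  2.446e+02 -2.000e-01] [289. 171.]
stud_top 0.82 [535.1 247.6  46.6] [291. 175.]
[{"x": -0.0023, "y": 0.0002, "z": -0.0486, "rx": -0.0, "ry": 0.0154, "rz": -0.0001}, {"x": -0.0015, "y": 0.0002, "z": -0.0486, "rx": -0.0, "ry": 0.0154, "rz": -0.0001}, {"x": -0.0008, "y": 0.0002, "z": -0.0487, "rx": -0.0, "ry": 0.0154, "rz": -0.0001}, {"x": -0.0, "y": 0.0002, "z": -0.0487, "rx": -0.0, "ry": 0.0154, "rz": -0.0001}, {"x": 0.0007, "y": 0.0002, "z": -0.0487, "rx": -0.0, "ry": 0.0154, "rz": -0.0001}]
[{"x": 0.0015, "y": 0.0002, "z": -0.0486, "rx": -0.0, "ry": 0.0154, "rz": -0.0001}, {"x": 0.0022, "y": 0.0002, "z": -0.0486, "rx": -0.0, "ry": 0.0154, "rz": -0.0001}, {"x": 0.003, "y": 0.0002, "z": -0.0486, "rx": -0.0, "ry": 0.0154, "rz": -0.0001}, {"x": 0.0037, "y": 0.0002, "z": -0.0485, "rx": -0.0, "ry": 0.0154, "rz": -0.0001}, {"x": 0.0045, "y": 0.0002, "z": -0.0485, "rx": -0.0, "ry": 0.0154, "rz": -0.0001}]
```

View pics/w_foot2.png

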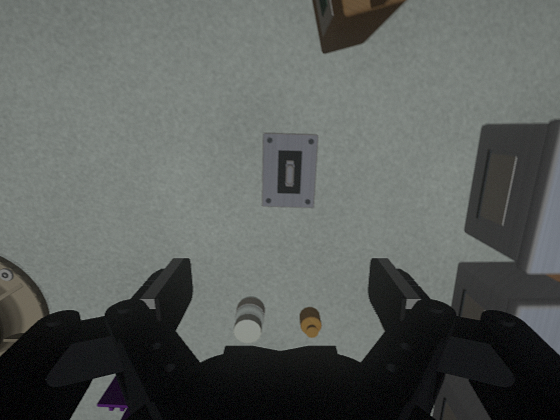

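The foot is at about (291,170), plate corners (263,133), (319,135), (315,208) and (262,206). I'll fit its outline, and then move over to the rack.

```bash
cat >> h.py <<'E'
def unproj(cam,uv,z):
    m=camera_model(cam);R=cv2.Rodrigues(np.array(m["rvec"],float))[0];C=-R.T@np.array(m["tvec"],float).ravel()
    uv=np.atleast_2d(np.array(uv,float));d=np.c_[uv,np.ones(len(uv))]@np.linalg.inv(np.array(m["K"])).T@R
    return C+d*((z-C[2])/d[:,2])[:,None]
def rect(cam,mask,z):
    c=max(cv2.findContours(mask.astype(np.uint8),0,1)[0],key=cv2.contourArea)[:,0]
    return cv2.minAreaRect(unproj(cam,c,z)[:,:2].astype(np.float32))
E
python3 - <<'E'
from h import *
for d in trace("wrist","foot")[:1]: print(d["conf"],rect("wrist",d["mask"],14))
im=cv2.imread("pics/w_foot2.png");hsv=cv2.cvtColor(im,cv2.COLOR_BGR2HSV)
g=cv2.cvtColor(im,cv2.COLOR_BGR2GRAY)[120:220,250:330]
dark=np.zeros(im.shape[:2],bool);dark[145:200,270:308]=im[145:200,270:308].max(2)<75
print("cushion",rect("wrist",cv2.morphologyEx(dark.astype(np.uint8),cv2.MORPH_CLOSE,np.ones((9,9))),23))
print(unproj("wrist",[[263,133],[319,135],[315,208],[262,206]],14)[:,:2].round(1).tolist())
E
python3 -m jog '[{"x":-0.002,"y":0,"z":-0.048,"rx":0,"ry":0.015,"rz":0},{"x":-0.002,"y":0,"z":-0.048,"rx":0,"ry":0.015,"rz":0},{"x":-0.001,"y":0,"z":-0.049,"rx":0,"ry":0.015,"rz":0},{"x":0,"y":0,"z":-0.049,"rx":0,"ry":0.015,"rz":0},{"x":0.001,"y":0,"z":-0.049,"rx":0,"ry":0.015,"rz":0}]' | head -2
python3 -m jog '[{"x":0.002,"y":0,"z":-0.049,"rx":0,"ry":0.015,"rz":0},{"x":0.002,"y":0,"z":-0.049,"rx":0,"ry":0.015,"rz":0},{"x":0.003,"y":0,"z":-0.049,"rx":0,"ry":0.015,"rz":0},{"x":0.003,"y":0,"z":-0.049,"rx":0,"ry":0.015,"rz":0},{"x":0.004,"y":0,"z":-0.02,"rx":0,"ry":0.015,"rz":0}]' 
python3 - <<'E'
from h import *
im=camera("wrist");save(im,"w_rack.png")
for t in("panel_centre","rack","blank_a_centre"):
    for d in spot_point("wrist",t)[:3]:
        P=w("wrist",d["location"]);print(t,round(d["conf"],2),P.round(1),px("wrist",P).round(0))
for d in trace("wrist","panel")[:1]: print(d["conf"],rect("wrist",d["mask"],150))
E
```

```text
0.76 ((531.7064208984375, 246.89947509765625), (110.6890869140625, 82.00308227539062), 88.3627700805664)
cushion ((532.1315307617188, 248.42282104492188), (61.970211029052734, 33.6852912902832), 88.29345703125)
[[494.4, 303.0], [574.7, 300.5], [572.8, 192.0], [491.6, 194.9]]
t: 3.58
position: [509.9, -2.5, 312.2]
t: 4.2
position: [502.4, -220.9, 312.3]
tool_rot: [-1.571, -0.0, -0.15]
ft_force: [0.2, 0.7, 0.2]
opening: 85.4
panel_centre 0.86 [ 532.8 -242.7   98.9] [308. 201.]
panel_centre 0.22 [ 482.1 -232.3   76.5] [267. 195.]
rack 0.65 [ 534.8 -243.2   -1.9] [303. 187.]
rack 0.62 [ 310.7 -161.9   -3.2] [150. 156.]
blank_a_centre 0.87 [ 586.3 -254.8   74.8] [348. 202.]
0.55 ((528.9214477539062, -232.5595703125), (97.41907501220703, 25.54751205444336), 80.13809204101562)
```

View pics/w_rack.png

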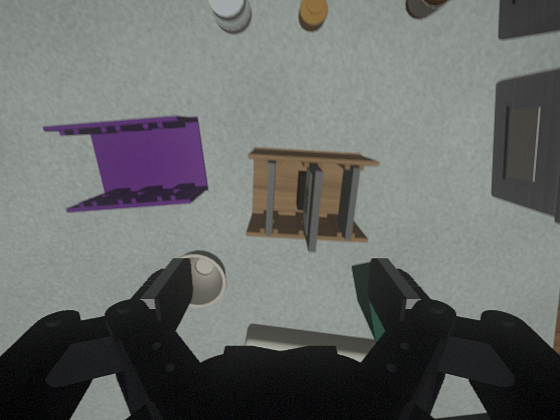

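```bash
python3 - <<'E'
from h import *
im=cv2.imread("pics/w_rack.png")
for r in (175,190,205,220,235,245): print(r,im[r,298:328].max(1).tolist())
print(unproj("wrist",[[314.5,165.5],[312,250]],150).round(1).tolist())
cv2.imwrite("pics/w_rack_c.png",cv2.resize(im[140:260,240:390],None,fx=5,fy=5,interpolation=cv2.INTER_CUBIC))
E
```

```text
175 [69, 33, 38, 41, 44, 40, 42, 41, 59, 75, 75, 74, 86, 92, 64, 43, 53, 80, 99, 98, 98, 101, 97, 98, 101, 118, 125, 126, 127, 126]
190 [29, 37, 46, 41, 43, 43, 45, 54, 58, 56, 63, 88, 88, 54, 41, 62, 85, 99, 97, 95, 97, 95, 94, 104, 116, 121, 119, 118, 117, 119]
205 [39, 42, 38, 39, 41, 48, 55, 61, 58, 68, 85, 74, 43, 45, 68, 94, 98, 96, 95, 94, 96, 99, 112, 121, 122, 122, 122, 124, 121, 123]
220 [60, 57, 61, 66, 62, 67, 75, 73, 86, 91, 66, 45, 54, 79, 93, 96, 94, 94, 96, 92, 85, 69, 65, 69, 69, 66, 65, 67, 66, 69]
235 [115, 121, 120, 119, 121, 113, 85, 53, 63, 60, 44, 62, 86, 96, 94, 94, 95, 96, 97, 96, 87, 83, 83, 85, 80, 80, 78, 80, 71, 71]
245 [155, 150, 152, 152, 153, 152, 150, 151, 128, 73, 60, 86, 95, 93, 97, 94, 95, 101, 129, 144, 143, 142, 145, 147, 150, 154, 157, 152, 144, 140]
[[541.6, -189.9, 150.0], [528.2, -281.8, 150.0]]
```

View pics/w_rack_c.png

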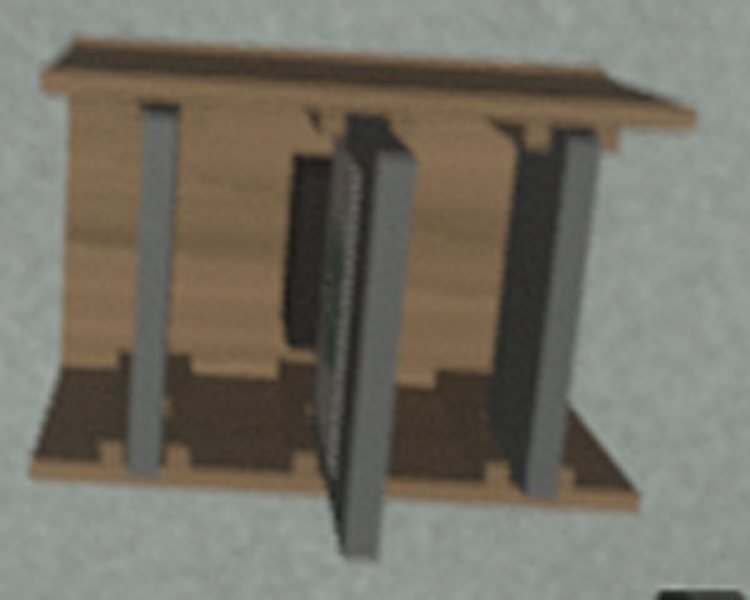

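The crop confirms the tall panel: its printed sheet is visible and the black cap is below it. Its top edge runs from (319.5,170) to (312,251.5) in the wrist picture, with the short plates about 40 px to either side.

```bash
python3 - <<'E'
from h import *
q=unproj("wrist",[[319.5,170.3],[311.9,251.5]],150);print(q.round(1).tolist(),q.mean(0)); d=q[0]-q[1];yaw=-np.arctan2(d[0],d[1]);print("len",np.linalg.norm(d),"yaw",yaw)
c=q.mean(0);print(sense()["position"])
plan([c[0],c[1],190],[-np.pi/2,0,yaw],5)
E
```

```text
[[546.1, -195.5, 150.0], [527.9, -283.5, 150.0]] [ 536.9929276  -239.50599276  150.        ]
len 89.88466359700655 yaw -0.20311947896493576
[ 503.7706314  -216.7436516   311.96404322]
[{"x": 0.0072, "y": 0.0244, "z": -0.0036, "rx": -0.0002, "ry": 0.0117, "rz": -0.0001}, {"x": 0.0073, "y": 0.0244, "z": -0.0035, "rx": -0.0002, "ry": 0.0117, "rz": -0.0001}, {"x": 0.0073, "y": 0.0244, "z": -0.0034, "rx": -0.0002, "ry": 0.0117, "rz": -0.0001}, {"x": 0.0074, "y": 0.0244, "z": -0.0033, "rx": -0.0002, "ry": 0.0117, "rz": -0.0001}, {"x": 0.0074, "y": 0.0244, "z": -0.0032, "rx": -0.0002, "ry": 0.0117, "rz": -0.0001}]
```

```bash
python3 -m jog '[{"x":0.007,"y":0.026,"z":-0.004,"rx":0,"ry":0.012,"rz":0},{"x":0.007,"y":0.026,"z":-0.004,"rx":0,"ry":0.012,"rz":0},{"x":0.007,"y":0.026,"z":-0.004,"rx":0,"ry":0.012,"rz":0},{"x":0.007,"y":0.026,"z":-0.003,"rx":0,"ry":0.012,"rz":0},{"x":0.007,"y":0.026,"z":-0.003,"rx":0,"ry":0.005,"rz":0}]' 0.05
python3 -m jog '[{"x":0,"y":0,"z":0,"rx":0,"ry":0,"rz":0}]'
python3 - <<'E'
from h import *
im=camera("wrist");save(im,"w_close.png")
for d in spot_point("wrist","panel_centre")[:2]:
    P=w("wrist",d["location"]);print(round(d["conf"],2),P.round(1),px("wrist",P).round(0))
print(px("wrist",[536.5,-241,150]),sense()["position"],sense()["tool_rot"])
E
```

```text
t: 5.08
position: [535.6, -240.1, 181.3]
tool_rot: [-1.57, 0.0, -0.197]
ft_force: [0.3, -1.0, -0.2]
opening: 50.0
t: 5.2
position: [534.2, -240.0, 180.2]
tool_rot: [-1.57, 0.004, -0.198]
ft_force: [0.1, 0.8, -0.5]
opening: 49.8
0.89 [ 535.9 -246.2  102. ] [284. 225.]
[285.01317989 240.9903162 ] [ 534.92995407 -241.48215727  182.92940517] [-1.57049988e+00 -3.78859095e-05 -1.98874060e-01]
```

View pics/w_close.png

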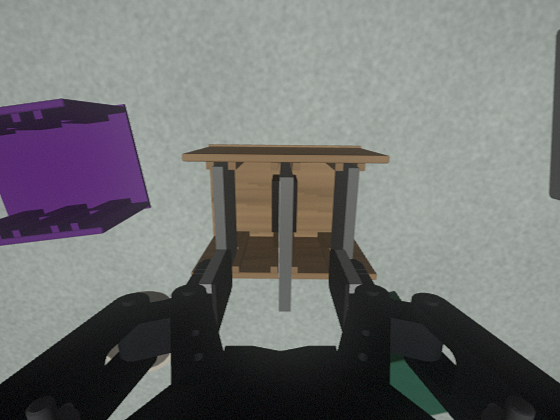

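The panel's top edge runs from (287,177) to (285,311), between the fingers at columns 225 and 337, with the short plates outside them.

```bash
python3 - <<'E'
from h import *
q=unproj("wrist",[[286.8,177],[284.8,310.5]],150);d=q[0]-q[1];c=q.mean(0);yaw=-np.arctan2(d[0],d[1]);print(q,"c",c,"len",np.linalg.norm(d),"yaw",yaw)
ps=np.mean([sense()["position"] for _ in range(3)],0);print(ps)
s=sense();plan([c[0],c[1]-.0,116],[-np.pi/2,0,yaw],4)
E
```

```text
[[ 545.40540291 -201.45243556  150.        ]
 [ 526.61556759 -290.20110638  150.        ]] c [ 536.01048525 -245.82677097  150.        ] len 90.71595495862444 yaw -0.2086386160946143
[ 534.92995407 -241.48215727  182.92940517]
[{"x": 0.0005, "y": 0.0167, "z": -0.001, "rx": -0.0001, "ry": 0.0024, "rz": 0.0}, {"x": 0.0005, "y": 0.0167, "z": -0.001, "rx": -0.0001, "ry": 0.0024, "rz": 0.0}, {"x": 0.0005, "y": 0.0167, "z": -0.001, "rx": -0.0001, "ry": 0.0024, "rz": 0.0}, {"x": 0.0005, "y": 0.0167, "z": -0.001, "rx": -0.0001, "ry": 0.0024, "rz": 0.0}]
```

```bash
python3 -m jog '[{"x":0.001,"y":0.017,"z":-0.001,"rx":0,"ry":0.002,"rz":0},{"x":0,"y":0.017,"z":-0.001,"rx":0,"ry":0.002,"rz":0},{"x":0.001,"y":0.017,"z":-0.001,"rx":0,"ry":0.002,"rz":0},{"x":0,"y":0.016,"z":-0.001,"rx":0,"ry":0.002,"rz":0},{"x":0,"y":0,"z":0,"rx":0,"ry":0,"rz":0}]'
python3 -m jog '[{"x":0,"y":0,"z":0,"rx":0,"ry":0,"rz":0},{"x":0,"y":0,"z":0,"rx":0,"ry":0,"rz":0},{"x":0,"y":0,"z":0,"rx":0,"ry":0,"rz":0},{"x":0,"y":0,"z":0,"rx":0,"ry":0,"rz":0},{"x":0,"y":0,"z":0,"rx":0,"ry":0,"rz":0}]' 0.0
```

```text
t: 5.92
position: [534.5, -246.7, 113.4]
tool_rot: [-1.571, 0.003, -0.209]
ft_force: [0.4, -0.8, 0.2]
opening: 50.1
t: 6.55
position: [536.0, -247.3, 116.0]
tool_rot: [-1.571, -0.001, -0.209]
ft_force: [-1.1, 0.1, 6.5]
opening: 7.0
```

```bash
python3 -m jog '[{"x":0,"y":-0.012,"z":0,"rx":0,"ry":0,"rz":0},{"x":0,"y":-0.022,"z":0,"rx":0,"ry":0,"rz":0},{"x":0,"y":-0.025,"z":0,"rx":0,"ry":0,"rz":0},{"x":0,"y":-0.025,"z":0,"rx":0,"ry":0,"rz":0},{"x":0,"y":-0.025,"z":0,"rx":0,"ry":0,"rz":0}]'
python3 -m jog '[{"x":0,"y":-0.025,"z":0,"rx":0,"ry":0,"rz":0},{"x":0,"y":-0.012,"z":0,"rx":0,"ry":0,"rz":0},{"x":0,"y":0,"z":0,"rx":0,"ry":0,"rz":0},{"x":0,"y":0,"z":0,"rx":0,"ry":0,"rz":0}]'
python3 - <<'E'
from h import *
a=camera("side");b=camera("wrist")
for c in("side","wrist"):
  for t in("panel_centre","cap_mouth"):
    for d in spot_point(c,t)[:1]:
      P=w(c,d["location"]);print(c,t,round(d["conf"],2),P.round(1),px(c,P).round(0))
save(np.hstack([cv2.resize(a[150:330,270:450],(400,400)),cv2.resize(b,(400,400))]),"lift.png")
plan([500,0,255],[-np.pi/2,0,-0.12],6);plan([532,248,255],[-np.pi/2,0,-0.028],12)
E
```

```text
t: 7.18
position: [535.4, -247.0, 225.5]
tool_rot: [-1.571, 0.0, -0.209]
ft_force: [0.0, -0.8, -1.0]
opening: 7.3
t: 7.68
position: [535.2, -246.7, 260.2]
tool_rot: [-1.571, 0.002, -0.209]
ft_force: [-0.4, 0.5, -2.2]
opening: 7.6
side panel_centre 0.57 [ 529.8 -240.6  242.9] [348. 219.]
side cap_mouth 0.94 [ 537.8 -244.1  150.2] [347. 249.]
wrist panel_centre 0.68 [ 530.4 -242.   245.8] [273. 248.]
[{"x": -0.0143, "y": 0.001, "z": 0.039, "rx": -0.0, "ry": -0.0148, "rz": -0.0001}, {"x": -0.0137, "y": 0.001, "z": 0.0392, "rx": -0.0, "ry": -0.0148, "rz": -0.0001}, {"x": -0.0132, "y": 0.001, "z": 0.0394, "rx": -0.0, "ry": -0.0148, "rz": -0.0001}, {"x": -0.0126, "y": 0.001, "z": 0.0396, "rx": -0.0, "ry": -0.0148, "rz": -0.0001}, {"x": -0.012, "y": 0.001, "z": 0.0398, "rx": -0.0, "ry": -0.0148, "rz": -0.0001}]
[{"x": -0.0114, "y": 0.001, "z": 0.04, "rx": -0.0, "ry": -0.0148, "rz": -0.0001}]
[{"x": -0.0088, "y": 0.0005, "z": 0.0403, "rx": -0.0, "ry": -0.0151, "rz": -0.0001}, {"x": -0.0082, "y": 0.0005, "z": 0.0404, "rx": -0.0, "ry": -0.0151, "rz": -0.0001}, {"x": -0.0076, "y": 0.0005, "z": 0.0405, "rx": -0.0, "ry": -0.0151, "rz": -0.0001}, {"x": -0.007, "y": 0.0005, "z": 0.0406, "rx": -0.0, "ry": -0.0151, "rz": -0.0001}, {"x": -0.0064, "y": 0.0005, "z": 0.0408, "rx": -0.0, "ry": -0.0151, "rz": -0.0001}]
[{"x": -0.0058, "y": 0.0005, "z": 0.0408, "rx": -0.0, "ry": -0.0151, "rz": -0.0001}, {"x": -0.0052, "y": 0.0005, "z": 0.0409, "rx": -0.0, "ry": -0.0151, "rz": -0.0001}, {"x": -0.0045, "y": 0.0005, "z": 0.041, "rx": -0.0, "ry": -0.0151, "rz": -0.0001}, {"x": -0.0039, "y": 0.0005, "z": 0.0411, "rx": -0.0, "ry": -0.0151, "rz": -0.0001}, {"x": -0.0033, "y": 0.0005, "z": 0.0411, "rx": -0.0, "ry": -0.0151, "rz": -0.0001}]
[{"x": -0.0027, "y": 0.0005, "z": 0.0412, "rx": -0.0, "ry": -0.0151, "rz": -0.0001}, {"x": -0.0021, "y": 0.0005, "z": 0.0412, "rx": -0.0, "ry": -0.0151, "rz": -0.0001}]
```

View pics/lift.png

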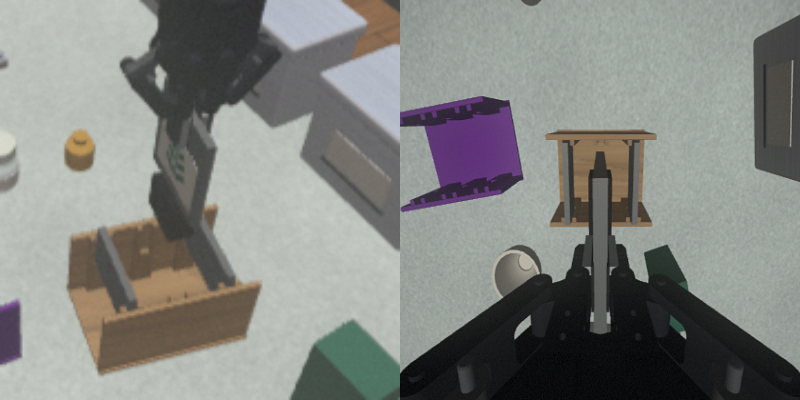

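The panel is clear of the rack, with its cap above the cheeks and both short plates still in place. I'm carrying it to the foot now.

```bash
python3 -m jog '[{"x":-0.009,"y":0,"z":0.030,"rx":0,"ry":-0.015,"rz":0},{"x":-0.008,"y":0,"z":0.040,"rx":0,"ry":-0.015,"rz":0},{"x":-0.008,"y":0,"z":0.041,"rx":0,"ry":-0.015,"rz":0},{"x":-0.007,"y":0,"z":0.041,"rx":0,"ry":-0.015,"rz":0},{"x":-0.006,"y":0,"z":0.041,"rx":0,"ry":-0.015,"rz":0}]' | head -3
python3 -m jog '[{"x":-0.006,"y":0,"z":0.041,"rx":0,"ry":-0.015,"rz":0},{"x":-0.005,"y":0,"z":0.041,"rx":0,"ry":-0.015,"rz":0},{"x":-0.005,"y":0,"z":0.041,"rx":0,"ry":-0.015,"rz":0},{"x":-0.004,"y":0,"z":0.041,"rx":0,"ry":-0.015,"rz":0},{"x":-0.003,"y":0,"z":0.041,"rx":0,"ry":-0.015,"rz":0}]' | head -3
python3 -m jog '[{"x":-0.003,"y":0.012,"z":0.041,"rx":0,"ry":-0.015,"rz":0},{"x":-0.002,"y":0.02,"z":0.041,"rx":0,"ry":-0.015,"rz":0},{"x":0,"y":0.02,"z":0.010,"rx":0,"ry":0,"rz":0},{"x":0,"y":0,"z":0,"rx":0,"ry":0,"rz":0},{"x":0,"y":0,"z":0,"rx":0,"ry":0,"rz":0}]'
python3 - <<'E'
from h import *
a=camera("side");b=camera("wrist");camera("top")
for c in("side","wrist","top"):
  for t in("panel_centre","cap_mouth","stud_top"):
    for d in spot_point(c,t)[:1]:
      P=w(c,d["location"]);print(c,t,round(d["conf"],2),P.round(1),px(c,P).round(0))
save(np.hstack([cv2.resize(a[90:210,190:310],(400,400),interpolation=2),cv2.resize(b[120:400,140:420],(400,400))]),"foot1.png")
print(sense()["position"],sense()["tool_rot"])
E
```

```text
t: 8.6
position: [532.0, -48.9, 261.3]
tool_rot: [-1.571, -0.0, -0.134]
t: 9.22
position: [530.5, 157.3, 261.3]
tool_rot: [-1.571, 0.0, -0.059]
t: 9.85
position: [530.8, 247.0, 210.1]
tool_rot: [-1.571, -0.001, -0.031]
ft_force: [0.4, -0.2, -1.1]
opening: 6.9
side panel_centre 0.94 [528.  250.4 196.2] [247. 118.]
side cap_mouth 0.85 [533.5 248.4 102.3] [251. 145.]
side stud_top 0.85 [536.2 239.   53.1] [253. 160.]
wrist panel_centre 0.66 [527.  252.  191.7] [277. 246.]
wrist stud_top 0.65 [538.2 242.5  46.5] [289. 201.]
top panel_centre 0.57 [527.8 250.3 193.9] [187. 202.]
top cap_mouth 0.71 [530.9 245.9 106.2] [195. 205.]
top stud_top 0.6 [537.1 236.7  48.1] [202. 205.]
[530.13724534 248.21632978 209.28506148] [-1.57083336e+00  6.29854529e-05 -2.89185657e-02]
```

View pics/foot1.png

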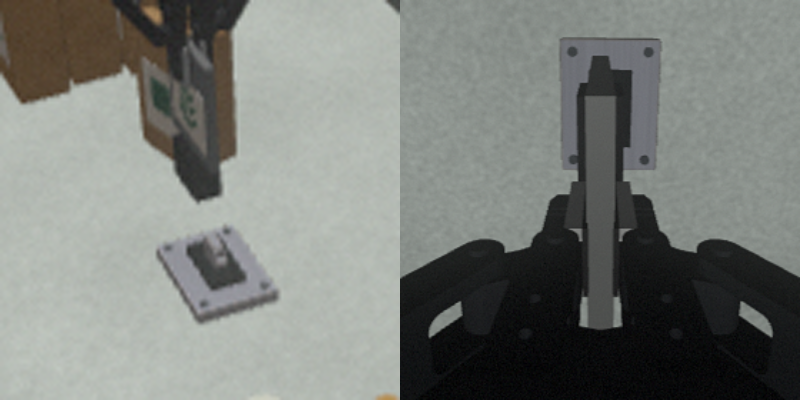

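The panel hangs upright in line with the foot, but the foot lies to the right of and nearer than the cap. Foot plate corners are near (252,147), (323,147), (253,238) and (319,238) in the wrist picture. The earlier foot reading was taken while the arm was settling, so I'm refitting it with the arm at rest.

```bash
python3 - <<'E'
from h import *
im=camera("wrist").astype(int)
m=((im[:,:,2]-im[:,:,1])>3)&(im.max(2)>60);m[:130]=0;m[260:]=0;m[:,:230]=0;m[:,345:]=0
m=cv2.morphologyEx(m.astype(np.uint8),cv2.MORPH_OPEN,np.ones((3,3)))
pts=np.argwhere(m)[:,::-1];hull=cv2.convexHull(pts.astype(np.int32))[:,0];print(pts.min(0),pts.max(0),len(pts))
P=unproj("wrist",hull,14)[:,:2].astype(np.float32);print("wrist foot",cv2.minAreaRect(P))
for c in("top","side"):
    im=camera(c)
    for d in trace(c,"foot")[:2]: 
        ys,xs=np.where(d["mask"]);print(c,d["conf"],len(ys),xs.mean(),ys.mean(),rect(c,d["mask"],14))
    for t in("cap_mouth","foot"):
      for d in spot_point(c,t)[:1]: print(c,t,d["conf"],w(c,d["location"]).round(1))
# upright check: top edge ends and cap in wrist image
print("top edge proj",px("wrist",[530.1,248,236]),"cap far-bottom proj",px("wrist",[530.9,274,103]),px("wrist",[530.9,274,143]))
print(sense()["position"])
E
```

```text
[254 150] [322 239] 3050
wrist foot ((537.2103881835938, 240.39739990234375), (106.10671997070312, 76.58433532714844), 87.76473236083984)
top 0.68 624 207.64903846153845 207.04807692307693 ((537.544921875, 234.95628356933594), (109.34786987304688, 78.07270050048828), 88.87024688720703)
top 0.15 669 410.5351270553064 173.23168908819133 ((631.866943359375, -441.7337341308594), (71.50617218017578, 117.92655944824219), 6.6009745597839355)
top cap_mouth 0.57 [ 537.8 -248.    -1.7]
top foot 0.68 [ 5.350e+02  2.403e+02 -2.000e-01]
side 0.58 675 255.10222222222222 171.46962962962962 ((538.1028442382812, 234.19464111328125), (125.004150390625, 87.0193099975586), 85.9148178100586)
side 0.45 554 245.22202166064983 117.77436823104694 ((604.5230712890625, 552.03759765625), (252.04132080078125, 34.4801025390625), 71.33235931396484)
side cap_mouth 0.85 [535.3 247.8 101.7]
side foot 0.77 [ 5.404e+02  2.425e+02 -4.000e-01]
top edge proj [283.52788124 294.26728757] cap far-bottom proj [281.69712988 181.34675523] [282.05858599 191.29845562]
[530.15463236 248.22595589 209.26305647]
```

```bash
python3 -m jog '[{"x":0.003,"y":0.008,"z":-0.004,"rx":0,"ry":0.002,"rz":0},{"x":0.003,"y":0.014,"z":-0.003,"rx":0,"ry":0.002,"rz":0},{"x":0,"y":0.014,"z":0,"rx":0,"ry":0,"rz":0},{"x":0,"y":0.010,"z":0,"rx":0,"ry":0,"rz":0},{"x":0,"y":0,"z":0,"rx":0,"ry":0,"rz":0}]'
python3 -m jog '[{"x":0,"y":0,"z":0,"rx":0,"ry":0,"rz":0},{"x":0,"y":0,"z":0,"rx":0,"ry":0,"rz":0}]'
python3 - <<'E'
from h import *
a=camera("side");b=camera("wrist");t=camera("top")
for c in("side","wrist","top"):
  for n in("panel_centre","cap_mouth","stud_top","foot"):
    for d in spot_point(c,n)[:1]:
      P=w(c,d["location"]);print(c,n,round(d["conf"],2),P.round(1),px(c,P).round(0))
save(np.hstack([cv2.resize(a[110:200,210:300],(400,400),interpolation=2),cv2.resize(b[140:280,210:350],(400,400),interpolation=2)]),"foot2.png")
print(sense()["position"],sense()["tool_rot"])
E
```

```text
t: 11.52
position: [535.2, 240.9, 161.9]
tool_rot: [-1.572, 0.002, -0.033]
ft_force: [-0.5, 0.2, -1.5]
opening: 7.6
t: 11.78
position: [536.2, 241.3, 163.9]
tool_rot: [-1.57, -0.001, -0.033]
ft_force: [0.2, 0.6, -1.3]
opening: 7.3
side panel_centre 0.65 [535.3 242.2 150.1] [251. 133.]
side cap_mouth 0.89 [537.8 244.   55.6] [253. 158.]
side stud_top 0.7 [ 582.5 -250.3   74.5] [361. 265.]
side foot 0.81 [535.4 240.4  -2.2] [254. 174.]
wrist panel_centre 0.97 [530.7 246.5 146.4] [273. 244.]
wrist stud_top 0.82 [536.3 242.7  44.6] [282. 205.]
top panel_centre 0.58 [534.  244.4 146.3] [193. 202.]
top cap_mouth 0.67 [ 7.206e+02 -2.190e+01  2.000e-01] [282. 150.]
top stud_top 0.88 [538.5 237.7  45.6] [202. 205.]
top foot 0.75 [534.7 235.3   0.9] [205. 207.]
[535.91161963 241.05660433 163.25217296] [-1.57087207e+00  1.09325070e-04 -3.28978614e-02]
```

View pics/foot2.png

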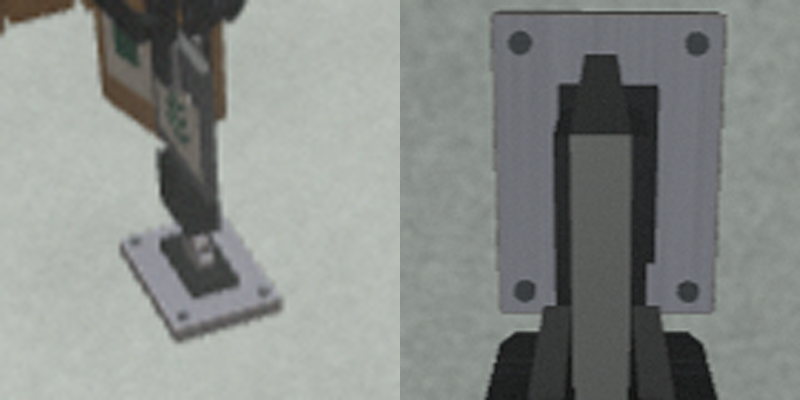

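```bash
python3 - <<'E'
from h import *
f=lambda u,v:(210+(u-400)*.35,140+v*.35)
q=unproj("wrist",[f(493,13),f(725,13),f(500,313),f(714,313)],14);print("foot",q.mean(0),q[:2,1].mean()-q[2:,1].mean())
c=unproj("wrist",[f(556,86),f(658,86)],23);print("cushion far edge",c,c.mean(0)-[0,31,0])
b=unproj("wrist",[f(583,55),f(618,55)],57);print("cap bottom far",b,b.mean(0)-[0,25,0])
t=unproj("wrist",[f(567,133),f(633,133)],197);print("top edge far",t,t.mean(0)-[0,45,0])
E
```

```text
foot [537.30076666 240.42769158  14.        ] 108.37707945985048
cushion far edge [[520.93721976 272.03464773  23.        ]
 [554.8036073  270.8746863   23.        ]] [537.87041353 240.45466701  23.        ]
cap bottom far [[531.0673112  285.47757968  57.        ]
 [541.18719998 285.13131143  57.        ]] [536.12725559 260.30444555  57.        ]
top edge far [[531.74576636 290.19375729 197.        ]
 [540.27419997 289.90119146 197.        ]] [536.00998316 245.04747437 197.        ]
```

```bash
python3 - <<'E'
from h import *
f=lambda u,v:(210+(u-400)*.35,140+v*.35)
b=unproj("wrist",[f(583,55),f(618,55)],97);print("plate bottom far",b,b.mean(0)-[0,45,0])
print("cap mouth if tcp",px("wrist",[536,241,57]))
E
```

```text
plate bottom far [[531.96470944 289.65774216  97.        ]
 [540.45342116 289.36728725  97.        ]] [536.2090653  244.51251471  97.        ]
cap mouth if tcp [281.76231558 210.78904053]
```

The wrist fit shows the panel plumb at about (534.6, 244.5) and the foot at (537.5, 240.4). I'll shift by +2.9 and -4.1 mm and then lower the panel onto the nose.

```bash
python3 -m jog '[{"x":0.0015,"y":0,"z":-0.002,"rx":0,"ry":0,"rz":0},{"x":0.0014,"y":0.002,"z":-0.002,"rx":0,"ry":0,"rz":0},{"x":0,"y":0.005,"z":0,"rx":0,"ry":0,"rz":0},{"x":0,"y":0.003,"z":0,"rx":0,"ry":0,"rz":0},{"x":0,"y":0,"z":0,"rx":0,"ry":0,"rz":0}]'
python3 -m jog '[{"x":0,"y":0.004,"z":0,"rx":0,"ry":0,"rz":0},{"x":0,"y":0.004,"z":0,"rx":0,"ry":0,"rz":0},{"x":0,"y":0.003,"z":0,"rx":0,"ry":0,"rz":0},{"x":0,"y":0,"z":0,"rx":0,"ry":0,"rz":0},{"x":0,"y":0,"z":0,"rx":0,"ry":0,"rz":0}]'
python3 - <<'E'
from h import *
b=camera("wrist");a=camera("side");save(b,"w37.png");save(a,"s37.png")
for n in("cap_mouth","stud_top"):
    for d in spot_point("side",n)[:1]: print(n,round(d["conf"],2),w("side",d["location"]).round(1))
s=sense();print(s["position"],s["ft_force"],s["moment"])
E
```

```text
t: 13.15
position: [538.4, 236.9, 152.8]
tool_rot: [-1.571, 0.001, -0.033]
ft_force: [0.3, 1.5, -1.7]
opening: 7.3
t: 13.78
position: [538.8, 237.0, 142.3]
tool_rot: [-1.571, -0.0, -0.033]
ft_force: [0.5, 0.4, -0.9]
opening: 7.0
cap_mouth 0.97 [541.7 240.7  35.6]
stud_top 0.54 [ 353.9 -354.8    1.6]
[538.77824711 236.99736363 142.41140669] [-0.10111713 -0.39217445 -1.59248525] [-0.03362713 -0.01975809 -0.04485324]
```

Mouth at about 36 mm with no contact force, so the stud is inside the cavity. I'll press on in small steps.

```bash
python3 -m jog '[{"x":0,"y":0.003,"z":0,"rx":0,"ry":0,"rz":0},{"x":0,"y":0.002,"z":0,"rx":0,"ry":0,"rz":0},{"x":0,"y":0.002,"z":0,"rx":0,"ry":0,"rz":0},{"x":0,"y":0.002,"z":0,"rx":0,"ry":0,"rz":0},{"x":0,"y":0,"z":0,"rx":0,"ry":0,"rz":0}]'
python3 -m jog '[{"x":0,"y":0.002,"z":0,"rx":0,"ry":0,"rz":0},{"x":0,"y":0.002,"z":0,"rx":0,"ry":0,"rz":0},{"x":0,"y":0,"z":0,"rx":0,"ry":0,"rz":0}]'
```

```text
t: 14.6
position: [539.3, 236.9, 133.9]
tool_rot: [-1.57, -0.001, -0.033]
ft_force: [-0.0, 0.4, 4.8]
opening: 6.9
t: 14.98
position: [538.9, 236.8, 129.1]
tool_rot: [-1.571, -0.0, -0.033]
ft_force: [0.7, -0.4, -0.3]
opening: 7.2
```

The force rose to about 5 N and then dropped to zero, so it has clicked, with the mouth at about 23 mm. Next I'll squeeze the cushion.

```bash
python3 -m jog '[{"x":0,"y":0.002,"z":0,"rx":0,"ry":0,"rz":0},{"x":0,"y":0.002,"z":0,"rx":0,"ry":0,"rz":0},{"x":0,"y":0,"z":0,"rx":0,"ry":0,"rz":0}]'
python3 -m jog '[{"x":0,"y":0.002,"z":0,"rx":0,"ry":0,"rz":0},{"x":0,"y":0.001,"z":0,"rx":0,"ry":0,"rz":0},{"x":0,"y":0,"z":0,"rx":0,"ry":0,"rz":0}]'
```

```text
t: 15.35
position: [539.0, 236.8, 125.4]
tool_rot: [-1.571, -0.0, -0.033]
ft_force: [1.2, -1.4, 2.3]
opening: 7.4
t: 15.72
position: [539.2, 237.0, 123.3]
tool_rot: [-1.57, -0.001, -0.033]
ft_force: [-0.1, -2.3, 9.8]
opening: 7.1
```

```bash
python3 -m jog '[{"x":0,"y":0.002,"z":0,"rx":0,"ry":0,"rz":0},{"x":0,"y":0,"z":0,"rx":0,"ry":0,"rz":0}]'
python3 -m jog '[{"x":0,"y":0.001,"z":0,"rx":0,"ry":0,"rz":0},{"x":0,"y":0.001,"z":0,"rx":0,"ry":0,"rz":0},{"x":0,"y":0,"z":0,"rx":0,"ry":0,"rz":0}]'
```

```text
t: 15.98
position: [539.5, 237.0, 122.0]
tool_rot: [-1.57, -0.002, -0.033]
ft_force: [-2.3, -2.6, 14.4]
opening: 7.3
t: 16.35
position: [540.0, 237.2, 121.9]
tool_rot: [-1.568, -0.003, -0.033]
ft_force: [-5.2, -3.8, 27.8]
opening: 7.5
```

```bash
python3 - <<'E'
from h import *
a=camera("side");b=camera("wrist");camera("top")
for c in("side","wrist","top"):
  for n in("panel_centre","cap_mouth","foot"):
    for d in spot_point(c,n)[:1]: print(c,n,round(d["conf"],2),w(c,d["location"]).round(1))
save(np.hstack([cv2.resize(a[110:200,210:300],(400,400),interpolation=2),cv2.resize(b[140:280,210:350],(400,400),interpolation=2)]),"end.png")
for _ in range(2): camera("side"); s=sense();print(s["t"],s["position"],s["ft_force"],s["tool_rot"],s["opening"])
E
```

```text
side panel_centre 0.84 [535.8 240.  104.1]
side cap_mouth 0.62 [542.2 238.7  14.7]
side foot 0.83 [535.9 240.6   1.1]
wrist panel_centre 0.95 [536.2 242.6 104.7]
top panel_centre 0.56 [541.9 238.1 105.8]
top cap_mouth 0.71 [537.1 235.6  15.2]
top foot 0.86 [536.5 237.1   1.9]
17.0 [539.99929105 237.14105391 121.93491951] [-5.68057977 -3.98604905 26.92349309] [-1.56834034 -0.00305879 -0.03323851] 7.1001414028718814
17.05 [539.98619114 237.11774873 121.92207973] [-5.64210856 -4.46039867 27.00320568] [-1.56838415 -0.00301445 -0.03328394] 7.632354104052851
```

View pics/end.png

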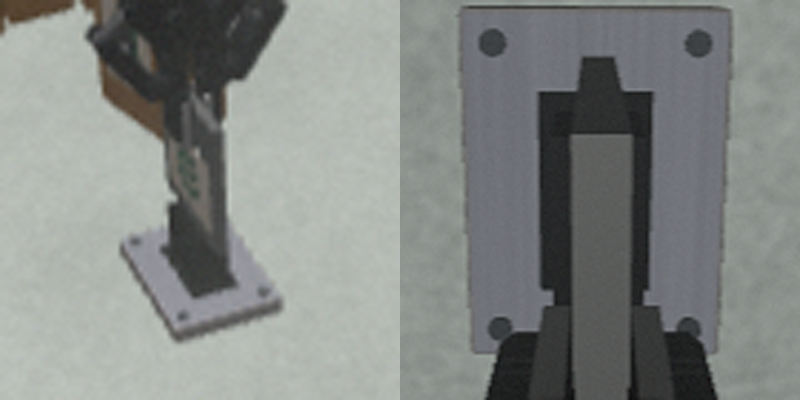

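The cap is down over the stud and the panel is upright, in line with the foot and centred on the cushion (columns 539–653, plate at 600 in the crop). The force is steady at 27 N.

```bash
python3 -c "
from station import ctrl,sense
print(ctrl.sign_off())"
```

```text
the job is handed in; nothing more can be done
None
```

The job is handed in: the tall panel is clicked onto the steel foot, pressed fully down on its cushion and still held by the gripper. I drew it straight up out of the wooden rack's middle slot, carried it over to the foot and lowered it onto the stud. The push force rose to about 5 N and then dropped to zero at the click. It then rose to 27 N as the cushion bottomed out.

**Last checks:**
- **Press:** the downward push held steady at 27 N, and the tool stopped going down, which puts the mouth at about 16 mm. The networks read the mouth at 14.7–15.2 mm.
- **Alignment:** the panel was upright and in line with the foot, and in the wrist picture it sat within about 2 mm of the cushion's centre line.
- **Grip:** the fingers stayed on the panel, with an opening of about 7 mm on the 8 mm plate.

**What disagreed or went wrong:**
- The first jog calls were refused because they lacked some of the six numbers per row; nothing moved.
- My first fix of the foot, taken while the arm was still settling, was about 5–8 mm off, so I measured it again at rest.
- The side camera put the mouth about 6 mm off the foot in x, while the top camera put it within 2 mm. The wrist picture and the stud's fit in the cap support the smaller value.
- A sideways load of about 7 N remains in the grip.
- I checked the short panels by eye only after the lift, where they were still in their slots. I did not measure the other things on the counter again at the end.

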